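Index the gold flower by three clicks

TASK

On the jeweller's bench stand two click-stop indexers. Turn the dial of the one carrying the gold flower exactly three clicks clockwise as seen from above, so that the next petal comes round to the yellow pointer, then let go of it. Leave the indexer with the silver medallion at its setting and do not disturb the china saucer.

Things in the scene. Friction and masses are not known exactly. Their poses are not given: they have to be found in the camera images.
- gold_dial (a joint): Dial angle (rad), 0 at the start, growing clockwise seen from above. 15 even click stops 24 degrees (0.419 rad) apart: three clicks are 72 degrees (1.257 rad), one petal of five. A sprung ball resists each click with up to about 0.2 N m, has its hump half-way, then pulls the dial as strongly to the next stop; let go, it settles in the nearest stop. No end stop within 6 rad.
- gold_grip (a point): On the vertical axis of the gold flower's dial, at grip height 66 mm above the bench. Dial: knurled aluminium cylinder, diameter 50, from 40 to 76 mm above the bench, grip across any diameter; gold flower (one petal red) on top up to 86 mm. Below: fixed grey steel foot, diameter 92, height 40, yellow pointer on it. Turns with the dial: z up, +x to the red petal, which starts at the pointer.
- silver_mark (a point): Point on the top face of the other dial, 76 mm above the bench; that dial's vertical axis lies 20 mm away along the point's +x. Same indexer and sizes, carrying a round silver medallion with a blue stone. It must not be turned.
- saucer: China saucer, white with pink dots on the rim, 132 mm in diameter, 18 mm high, loose on the bench; origin at the centre of its underside.
Mind the look-alikes: they are no part of the job. What is shaped like the part that bears gold_dial but brown or pink is not meant.

How it is judged:
At the end, for the whole second after the job is handed in: The gold flower's dial rests, let go, at the third stop clockwise from its start (72 degrees, within 10 degrees); the silver medallion's dial is still at its stop (its mark within 5 mm of where it was) and the saucer is within 20 mm of where it stood (value of joint gold_dial between 1.08 and 1.435 rad and velocity of joint gold_dial between -0.1 and 0.1 rad/s and distance of silver_mark from where it was at the start of the episode below 0.005 m and distance of saucer from where it was at the start of the episode below 0.02 m); the robot touches nothing.
It fails at once if the silver medallion's dial is turned to another stop (distance of silver_mark from where it was at the start of the episode above 0.006 m).
It fails at once if the saucer is pushed away by more than 20 mm (distance of saucer from where it was at the start of the episode above 0.02 m).
It also fails if it takes over 40 s, if anything falls off the work surface, if the arm or the gripper's body presses on something with over 40 N, if the wrist force passes 120 N, or if a joint passes its speed limit or range.

ROBOT

A 6-joint arm with a two-finger parallel gripper is mounted at the origin on the work surface. World frame = base frame: x ahead of the robot, y to its left, z up, the work surface at z = 0. Lengths are in m, angles in rad, forces in N, time in s.
With the tool pointing down it reaches from about 0.35 to 0.875 m from the base axis. Payload 15.5 kg.
Tool frame: the origin (TCP) lies midway between the tips of the shut fingers; the grasp point (between the pads) lies r.grip_point_offset behind it (r.grip_point_offset is the distance from the TCP to the grasp point, in m); z points along the fingers, y is the line along which they close (so a half turn about z gives the same grasp; the last joint's range is limited). The gripper opens to 85 mm and grips with 20 to 120 N. Pads are 22 mm wide; open, the fingers measure 114 mm over their backs; the gripper's body (76 mm by 85 mm) begins 54 mm behind the grasp point. The pads swing forward as they close: fully open they stand 13 mm farther back than shut.
Start: joints at [-1.306, 0.494, 1.345, -0, 1.302, -0.096], TCP at [0.221, -0.585, 0.231] pointing down, gripper open.
Joint ranges: [-2.91, 2.91], [-0.82, 2.16], [0.22, 2.67], [-1.22, 4.37], [0.12, 2.79], [-3.08, 3.08]. Speed limits (rad/s): [1.89, 1.89, 2.57, 3.01, 3.01, 3.01].

INTERFACE

Orientations are given as a rotation vector (axis times angle).
In Python, from workcell import r, capture, calibration, workorder gives the robot as it stands.
- The arm moves only by the tool jog_arm, never from a script. Its argument "commands" is a list of rows, each a list of 5 numbers: the opening, from 0 (shut) to 1 (fully open), then the shift along the tool's x, y, z in mm, then the turn about the tool's z in rad. In form: [[hand, tx, ty, tz, roll], ...]. A call has 1 to 20 rows; each row is the pose to reach, as a shift and turn from the pose commanded when the call began, along the tool's axes at that moment; what a row does not reach only later rows make up. A row lasts 1/10 s, in which the tool goes at most 50 mm and 8.59 degrees, less where a joint would pass 70% of its speed; a pose out of reach is approached as far as the arm can. A call with a gripper value outside its range is refused whole. The fingers move at their own pace and stop on an object; "squeeze" is the grip in N (left out, the last holds). Time passes only in rows, so rows that repeat a pose let the fingers close. It gives the time, the measured TCP pose, the force, the opening and the grip force at its end, in the units of the state.
- r.observe(): the state, without advancing time (a new reading comes with each control period).
- capture(name): name is "side" or "top" or "wrist"; returns the picture (420x560x3 uint8, red, green, blue); there is no depth.
- calibration(name): a dict with "intrinsics" (3x3 intrinsics, pixels), "xyz" and "attitude" of the camera in the world; the wrist camera has in their place "hand_eye" (4x4, takes a point from camera to tool coordinates, whose origin is the TCP and whose axes are the flange's). Camera axes: x right, y down, z forward; pixel columns grow to the right and rows downward; lengths in m; the calibration is good to about 2 mm. The wrist camera is an equidistant fisheye: a pixel r from the principal point sees the ray r / f radians off the axis. A picture is of the moment at which its call begins: read the wrist's pose just before it. calibration takes no time and is no camera call.
- workorder.finish_job(): hands the job in; it is judged then, once.
The state is a dict: "time": time; "joints": joint angles; "qd": joint speeds; "tau": joint torques, N m; "tcp_pos": TCP position; "tcp_rot": TCP orientation; "ft_force": force on the tool from outside, world axes, zero at the start; "moment": the same for the moment, N m; "width": finger opening in m; "grip_force": force on a finger pad.
Only numpy, scipy, OpenCV 4.12 (cv2) and the standard library are available. Lean on these libraries where they do the work, as an engineer would, in place of code of your own. Each camera call takes 0.05 s, during which the arm holds its last target. There are 200 camera calls.

## Working session

There is one attempt and no reset: what is moved stays moved. The work goes in short steps, Python scripts to look and compute and a tool call to move; the robot and the scene stay as the last step left them, time stands still between calls to the robot, and variables do not carry over. Pictures are saved under pics/ and viewed, at most 10 in all, crops included, and the job is handed in when it is done.

Besides the shell and the picture viewer there is one more tool, called after "Call:" as name(argument=value, ...), one argument or row to a line, values as JSON. jog_arm: Moves the arm, as the interface text tells. Its arguments: {"type":"object","properties":{"commands":{"type":"array","items":{"type":"array","items":{"type":"number"}}},"squeeze":{"type":"number"}},"required":["commands"]}

```bash
mkdir -p pics; python3 - <<'E'
from workcell import r, capture, calibration
import cv2
for n in("top","side"):
    cv2.imwrite(f"pics/{n}0.png",capture(n)[:,:,::-1]); print(n,calibration(n))
print(calibration("wrist")); print(r.grip_point_offset, r.observe())
E
```

```text
top {'intrinsics': array([[383.55873285,   0.        , 283.67166997],
       [  0.        , 383.55873285, 209.20430903],
       [  0.        ,   0.        ,   1.        ]]), 'xyz': array([ 0.53357448, -0.0376876 ,  0.82360157]), 'attitude': array([-2.1914116 ,  2.1300864 , -0.04422425])}
side {'intrinsics': array([[391.93937938,   0.        , 270.20927549],
       [  0.        , 391.93937938, 213.34479556],
       [  0.        ,   0.        ,   1.        ]]), 'xyz': array([ 0.36456628, -0.60449968,  0.50705231]), 'attitude': array([-2.13198902,  0.43668038, -0.20944623])}
{'intrinsics': array([[325.1922621 ,   0.        , 281.60753432],
       [  0.        , 325.1922621 , 211.36513586],
       [  0.        ,   0.        ,   1.        ]]), 'hand_eye': array([[ 5.81682941e-04, -9.52911290e-01, -3.03248635e-01,
         7.80677845e-02],
       [ 9.99998792e-01,  1.17273901e-04,  1.54965451e-03,
        -1.46289971e-04],
       [-1.44112012e-03, -3.03249170e-01,  9.52910208e-01,
        -1.43857359e-01],
       [ 0.00000000e+00,  0.00000000e+00,  0.00000000e+00,
         1.00000000e+00]])}
0.0187 {'time': 0.1, 'joints': array([-1.30554169e+00,  4.94100388e-01,  1.34602096e+00, -2.46804696e-05,
        1.30250903e+00, -9.55124088e-02]), 'qd': array([-9.29382880e-05, -1.01393455e-03, -1.41165073e-03,  1.21106337e-03,
        1.27042341e-03,  7.53066471e-04]), 'tau': array([ 1.41860590e-03, -8.83591032e+01, -3.84568369e+01, -2.58801520e-04,
        5.24033618e-03, -3.14275599e-05]), 'tcp_pos': array([ 0.22052896, -0.58447903,  0.23078907]), 'tcp_rot': array([-3.08960311e+00, -5.63448344e-01,  1.75361651e-04]), 'ft_force': array([ 0.78569723,  0.50845407, -0.11450661]), 'moment': array([-0.02646285, -0.02785206,  0.0199818 ]), 'grip_force': 0.0, 'width': 0.08531969094002216}
```

View pics/top0.png

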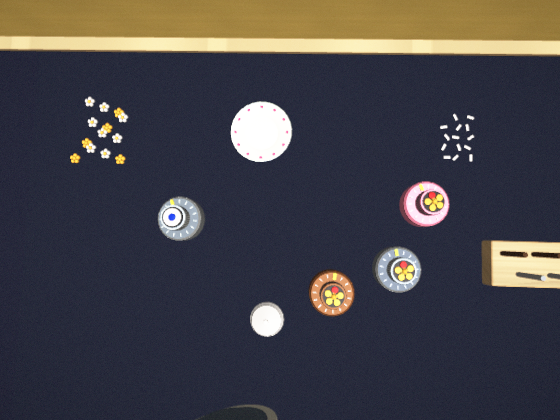

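View pics/side0.png

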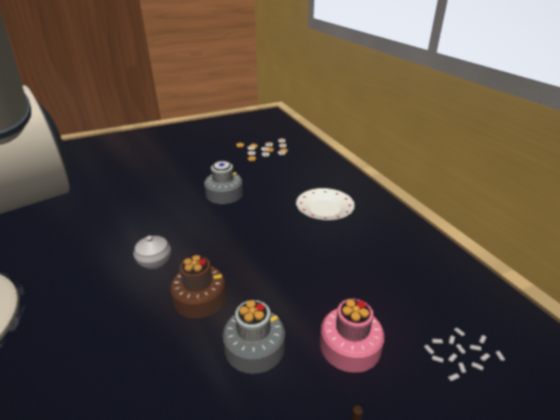

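Candidates with flowers in the top picture: brown (332,294), pink (425,204) and grey (398,270). The silver medallion is at (180,218) and the saucer at (261,131). Grey at (398,270) fits: grey steel foot, aluminium dial and a gold flower. I'll confirm it with a crop and locate it.

```bash
cat > h.py <<'E'
import numpy as np, cv2
from scipy.spatial.transform import Rotation as R
def at_height(c,uv,z):
    Rm=R.from_rotvec(c["attitude"]).as_matrix()
    d=Rm@np.linalg.inv(c["intrinsics"])@[*uv,1]
    return c["xyz"]+d*(z-c["xyz"][2])/d[2]
def proj(c,p):
    q=c["intrinsics"]@R.from_rotvec(c["attitude"]).as_matrix().T@(np.array(p)-c["xyz"])
    return q[:2]/q[2]
E
python3 - <<'E'
from h import *
from workcell import calibration,r
t=calibration("top");s=calibration("side")
for n,uv,z in [("foot",(398.5,268.5),.03),("flower",(404,271.5),.086),("pointer",(396.5,252),.04),("red",(404,265),.084),("brown",(334,296),.086),("pink",(433,202),.086),("box",(484,265),.04),("lid",(267,319),.03)]: print(n,at_height(t,uv,z).round(4))
print("side flower",at_height(s,(253,311),.083).round(4))
im=cv2.imread("pics/top0.png");a=cv2.resize(im[225:315,350:450],None,fx=6,fy=6,interpolation=cv2.INTER_CUBIC)
cv2.imwrite("pics/c1.png",a)
o=r.observe();M=R.from_rotvec(o["tcp_rot"]).as_matrix();print(M.round(3))
for g in ([at_height(t,(404,271.5),.086)]): print((M.T@(g-o["tcp_pos"])*1000).round(1))
E
```

```text
foot [ 0.483  -0.2417  0.03  ]
flower [ 0.4813 -0.2376  0.086 ]
pointer [ 0.5163 -0.235   0.04  ]
red [ 0.4933 -0.2381  0.084 ]
brown [ 0.4312 -0.1073  0.086 ]
pink [ 0.6142 -0.2916  0.086 ]
box [ 0.496  -0.4072  0.04  ]
lid [0.3725 0.0221 0.03  ]
side flower [ 0.4821 -0.243   0.083 ]
[[ 0.936  0.353 -0.   ]
 [ 0.353 -0.936  0.001]
 [ 0.    -0.001 -1.   ]]
[ 366.4 -232.4  145.1]
```

View pics/c1.png

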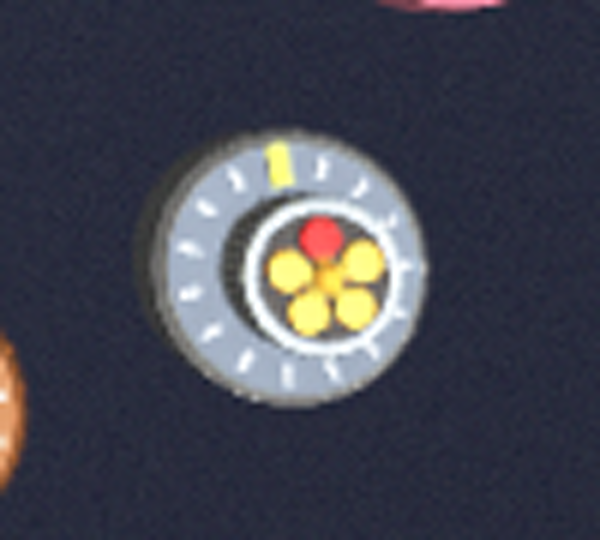

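Confirmed: grey steel foot, yellow pointer and gold flower with the red petal at the pointer. I'll move to hover above it.

Call:
jog_arm(
  commands=[
    [1,40,-25,0,0],
    [1,80,-50,0,0],
    [1,120,-75,0,0],
    [1,160,-100,0,0],
    [1,200,-125,0,0],
    [1,240,-150,10,0],
    [1,280,-175,25,0],
    [1,320,-205,45,0],
    [1,366,-232,60,0],
    [1,366,-232,60,0],
    [1,366,-232,60,0],
    [1,366,-232,60,0],
  ],
  squeeze=60,
)

```text
time: 1.3
tcp_pos: [0.4809, -0.2392, 0.1715]
tcp_rot: [3.09, 0.564, -0.0]
ft_force: [-0.7, -0.5, 0.1]
width: 0.0856
grip_force: 0.0
```

```bash
python3 - <<'E'
from h import *
from workcell import calibration,r,capture
t=calibration("top")
print(at_height(t,(403.2,270.3),.076).round(4),at_height(t,(399,269.2),.04).round(4))
o=r.observe();print(o["tcp_pos"],o["joints"].round(2))
im=capture("wrist");cv2.imwrite("pics/w1.png",im[:,:,::-1])
c=calibration("wrist");H=c["hand_eye"];M=R.from_rotvec(o["tcp_rot"]).as_matrix();K=c["intrinsics"]
np.savez("w1.npz",M=M,p=o["tcp_pos"])
for z in(.04,.076,.086):
  p=np.array([.482,-.24,z]);q=H[:3,:3].T@(M.T@(p-o["tcp_pos"])-H[:3,3])
  th=np.arctan2(np.hypot(*q[:2]),q[2]);print(z,K[:2,2]+K[0,0]*th*q[:2]/np.hypot(*q[:2]))
E
```

```text
[ 0.4828 -0.2388  0.076 ] [ 0.4822 -0.2402  0.04  ]
[ 0.48089333 -0.23917174  0.17145366] [-0.57  0.44  1.64 -0.    1.06  0.64]
0.04 [282.55630898 200.1876871 ]
0.076 [282.76541637 212.78268942]
0.086 [282.83379181 216.91599022]
```

View pics/w1.png

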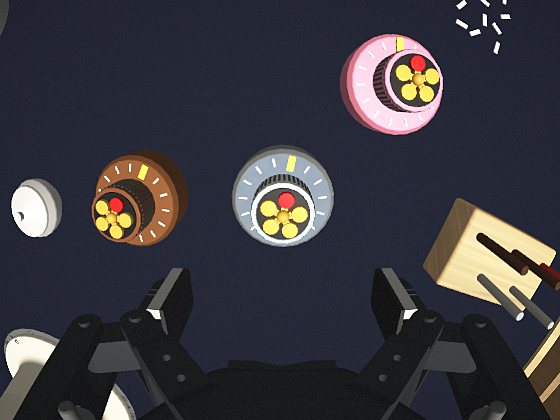

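The wrist view puts the dial ring at (283,213), where I predicted it, so the axis is at (0.482, -0.240). Next I descend around the dial.

Call:
jog_arm(
  commands=[
    [1,1,1,30,0],
    [1,1,1,60,0],
    [1,1,1,85,0],
    [1,1,1,105,0],
    [1,1,1,118,0],
    [1,1,1,124,0],
    [1,1,1,124,0],
    [1,1,1,124,0],
  ],
)

```text
time: 2.15
tcp_pos: [0.4828, -0.2396, 0.048]
tcp_rot: [3.09, 0.563, 0.001]
ft_force: [-0.3, 0.4, 1.1]
width: 0.0858
grip_force: 0.0
```

Call:
jog_arm(
  commands=[
    [0.5,0,0,0,0],
    [0.4,0,0,0,0],
    [0.3,0,0,0,0],
    [0.3,0,0,0,0],
    [0.3,0,0,0,0],
    [0.3,0,0,0,0],
    [0.3,0,0,0,0],
    [0.3,0,0,0,0],
  ],
  squeeze=60,
)

```text
time: 2.95
tcp_pos: [0.4828, -0.2393, 0.0481]
tcp_rot: [3.09, 0.564, 0.001]
ft_force: [-2.2, 1.6, 12.7]
width: 0.0482
grip_force: 59.7
```

Call:
jog_arm(
  commands=[
    [0.3,0,0,0,0.08],
    [0.3,0,0,0,0.16],
    [0.3,0,0,0,0.24],
    [0.3,0,0,0,0.32],
    [0.3,0,0,0,0.4],
    [0.3,0,0,0,0.48],
    [0.3,0,0,0,0.56],
    [0.3,0,0,0,0.64],
    [0.3,0,0,0,0.72],
    [0.3,0,0,0,0.8],
    [0.3,0,0,0,0.88],
    [0.3,0,0,0,0.96],
    [0.3,0,0,0,1.04],
    [0.3,0,0,0,1.12],
    [0.3,0,0,0,1.2],
    [0.3,0,0,0,1.257],
    [0.3,0,0,0,1.257],
    [0.3,0,0,0,1.257],
    [0.3,0,0,0,1.257],
  ],
)

```text
time: 4.85
tcp_pos: [0.4823, -0.2411, 0.0481]
tcp_rot: [2.829, -1.359, 0.003]
ft_force: [-12.0, -20.0, 8.9]
width: 0.0488
grip_force: 60.9
```

```bash
python3 - <<'E'
from h import *
from workcell import r,capture
o=r.observe();print(o["moment"],o["joints"].round(3))
cv2.imwrite("pics/w2.png",capture("wrist")[:,:,::-1])
E
```

```text
[-3.25163107  2.1790734  -0.0750544 ] [-0.573  0.626  1.738 -0.003  0.775  1.896]
```

View pics/w2.png

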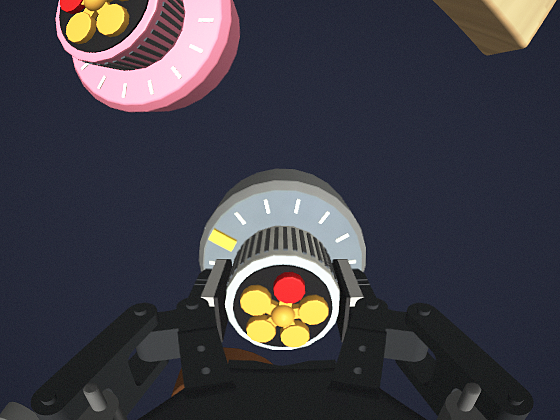

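The pointer is at (222,240) with the next petal facing it, and the red petal (289,288) has turned with the hand. I'll release it and rise.

Call:
jog_arm(
  commands=[
    [0.7,0,0,0,0],
    [1,0,0,0,0],
    [1,0,0,0,0],
    [1,0,0,0,0],
    [1,0,0,0,0],
    [1,0,0,0,0],
    [1,0,0,-10,0],
    [1,0,0,-30,0],
    [1,0,0,-60,0],
    [1,0,0,-100,0],
    [1,0,0,-140,0],
    [1,0,0,-140,0],
    [1,0,0,-140,0],
    [1,0,0,-140,0],
  ],
)

```text
time: 6.3
tcp_pos: [0.482, -0.2387, 0.1868]
tcp_rot: [-2.831, 1.361, 0.002]
ft_force: [-0.3, 0.5, 0.0]
width: 0.0853
grip_force: 0.0
```

```bash
python3 - <<'E'
from h import *
from workcell import r,capture
print(r.observe()["ft_force"])
cv2.imwrite("pics/w3.png",capture("wrist")[:,:,::-1])
E
```

```text
[-0.25783658  0.47318059  0.0466019 ]
```

View pics/w3.png

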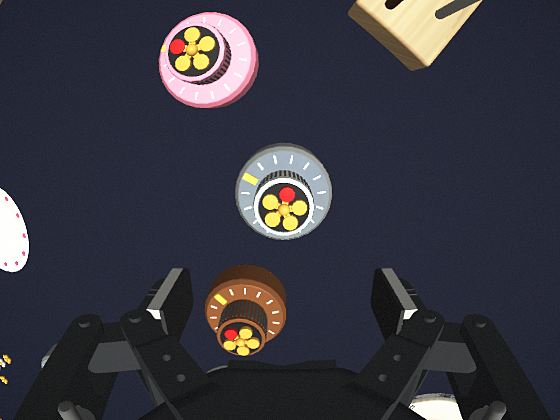

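The gold dial is released at the third stop: a yellow petal (270,202) points at the pointer (250,179), and the red petal is one petal further clockwise. Nothing is touching, so I'm handing in.

```bash
python3 -c "
from workcell import workorder
print(workorder.finish_job())"
```

```text
the job is handed in; nothing more can be done
None
```

I turned the gold flower's dial three clicks clockwise, let go of it and handed the job in. The last wrist picture showed the next petal at the yellow pointer, and the arm never went near the silver medallion's indexer or the saucer. The hand-in call returned no verdict.

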